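Unship the swing caddy from its desk stand

ROBOT

A 7-joint arm with a two-finger parallel gripper is mounted at the origin on a cart in front of the work surface, level with it; the furniture and walls round the work are solid. World frame = base frame: x ahead of the robot, y to its left, z up, the work surface at z = 0. Lengths are in m, angles in rad, forces in N, time in s.
With the tool pointing down it reaches from about 0.35 to 0.9 m from the base axis. Payload 8.1 kg.
Tool frame: the origin (TCP) lies at the very end of the fingers, on their centre line; the grasp point (between the pads) lies 19 mm behind it; z points along the fingers, y is the line along which they close (so a half turn about z gives the same grasp; the last joint's range is limited). The gripper opens to 92 mm and grips with 3 to 60 N. Pads are 19 mm wide; open, the fingers measure 130 mm over their backs; the gripper's body (75 mm by 190 mm) begins 47 mm behind the grasp point.
Start: joints at [1.166, 0.434, 0.025, 1.573, -0.012, 1.134, -0.075], TCP at [0.186, -0.597, 0.227] pointing down, gripper open.
Joint ranges: [-2.62, 2.62], [-0.44, 2.09], [-1.27, 1.32], [0.08, 2.57], [-1.32, 4.46], [0.12, 2], [-2.74, 2.74]. Speed limits (rad/s): [2.22, 2.22, 3.01, 3.01, 3.14, 3.14, 3.14].

INTERFACE

Orientations are given as a rotation vector (axis times angle).
In Python, from cell import arm gives the robot as it stands.
- The arm moves only by the tool jog_arm, never from a script. Its argument "rows" is a list of rows, each a list of 3 entries, a list of its own where there are three numbers: the shift along the world's x, y, z in cm, then the turn, a rotation vector about the world's x, y, z in degrees, then the opening, from 0 (shut) to 1 (fully open). A call has 1 to 8 rows; each row is the pose to reach, as a shift and turn from the pose commanded when the call began; what a row does not reach only later rows make up. A row lasts 1/8 s, in which the tool goes at most 62.5 mm and 10.7 degrees, less where a joint would pass 70% of its speed; a pose out of reach is approached as far as the arm can. A call with a gripper value outside its range is refused whole. The fingers move at their own pace and stop on an object; "newtons" is the grip in N (left out, the last holds). Time passes only in rows, so rows that repeat a pose let the fingers close. It gives the time, the measured TCP pose, the force, the opening and the grip force at its end, in the units of the state.
- arm.observe(): the state, without advancing time (a new reading comes with each control period).
- arm.get_image(name): name is "scene" or "top" or "wrist"; returns a dict with "img" (400x640x3 uint8, red, green, blue), "depth" (400x640 float32, m along the optical axis (not along the pixel's ray), 0 where there is no reading), "fx", "fy", "cx", "cy" (pixels), "rvec" (rotation vector, rad) and "tvec" (3), from world to camera coordinates, as OpenCV has them; the wrist camera has in their place "mount" (4x4, takes a point from camera to tool coordinates, whose origin is the TCP and whose axes are the flange's). Camera axes: x right, y down, z forward; pixel columns grow to the right and rows downward; lengths in m; the calibration is good to about 2 mm. A picture is of the moment at which its call begins: read the wrist's pose just before it.
- arm.sign_off(): hands the job in; it is judged then, once.
The state is a dict: "clock": time; "joints": joint angles; "dq": joint speeds; "joint_efforts": joint torques, N m; "position": TCP position; "ee_rot": TCP orientation; "force": force on the tool from outside, world axes, zero at the start; "ft_torque": the same for the moment, N m; "width": opening from 0.0 (shut) to 1.0 (fully open); "gripper_force": force on a finger pad.
Only numpy, scipy, OpenCV 4.12 (cv2) and the standard library are available. Lean on these libraries where they do the work, as an engineer would, in place of code of your own. Each camera call takes 0.05 s, during which the arm holds its last target. There are 200 camera calls.

TASK

The blue caddy with the marker and pencil hangs by its two side pins in the desk stand, and I want it in front of me. Swing the red keeper right up, draw the caddy up and forward out of the leaning slots without letting it swing, tip or snag, and set it down gently, upright, in the middle of the grey felt mat with the marker and pencil still inside. Leave everything else on the desk and on the stand's shelf where it is.

Things in the scene. Friction and masses are not known exactly. Their poses are not given: they have to be found in the camera images.
- stand: Dark steel desk stand, fixed: base 176 x 118 mm, two upright cheeks 6 mm thick, their inner faces 100 mm apart. Origin: table level under the middle of the hung caddy; -x is the open front (it faces to the robot's right, give or take 15 degrees), y runs along the caddy's pins, +y is the keeper's side. Wooden top shelf 116 mm wide, underside 196 and top 202 mm above the table, from x = 0 back to x = +112 mm.
- slot_seat (a point): Stand point midway between the two slot seats, 100 mm above the table; the seated pins' axis runs through it along the stand's y. Each cheek's slot is open at the top, 12 mm wide (pins 9 mm), and leans 30 degrees to the front: pins leave along stand direction (-0.5, 0, 0.866), mouth after 20 mm. With the pins 25 to 35 mm above this point they clear the front lips and the caddy can go straight forward (-x) under the shelf.
- keeper (a joint): Keeper: steel arm outside the +y cheek, lying over the +y pin so that it bars the slot. Pivot axis along stand y at x = +34, z = +115 mm in the stand's frame. 0 rad: arm level, slot barred; grows as its front end swings up; stop at 1.05 rad. Friction hinge (about 0.06 N m), stays where it is left. The slot is free from 0.75 rad on. It starts within 0.12 rad of closed.
- keeper_tab (a point): Centre of the keeper's red thumb paddle: 28 mm along the arm x 12 mm thick (along stand y) x 20 mm high, 89 mm in front of the pivot axis. Keeper closed, it is at x = -55, y = +86, z = +115 mm in the stand's frame, with at least 25 mm free on both sides.
- caddy: Blue steel caddy, an open tub 150 (its x) x 84 (its y) x 50 mm high, walls 3 mm, about 0.36 kg. Origin: centre of its underside. Two trunnion pins, 9 mm thick, stick out along +-y to y = +-70 mm, 45 mm above its underside; hung on the stand it swings freely about them, centre of mass below. Hung: frame parallel to the stand's, underside 55 mm above the table.
- caddy_grip (a point): Centre of the caddy's fixed wooden handgrip, 91 mm above its underside, straight above the pins: 60 mm (along caddy x) x 16 mm thick (along y) x 20 mm high; steel struts slope from its ends to the tub's ends. Hung, it is 146 mm above the table with the shelf's front edge right above: reach it from above and in front, leaning 35 to 45 degrees in the stand's xz plane, closing along y.
- mat: Thin grey felt mat, fixed, 210 mm (its x) x 240 mm (its y), 4 mm thick. Origin: centre of its underside, at table level.
- marker: White marker with red cap, 135 mm long, 17 mm thick, lying loose in the caddy. Origin: middle of its underside; its length runs along its y.
- pencil: Dark green pencil, 112 mm long, 7 mm thick, lying loose in the caddy. Origin: middle of its underside; its length runs along its y.
- tape_roll: Roll of tan tape, 104 mm wide, 25 mm high, lying loose on the stand's shelf. Origin: centre of its underside. Leave it.
- canister: Cream board canister with green bands and a green lid, 71 mm thick, 143 mm high, standing to the right of the mat. Origin: underside. Leave it.
- scissors: Scissors with red handles, 199 mm long, lying flat at the front left. Origin: underside. Leave them.

How it is judged:
By the outcome, as a careful person would: the job done as asked, in the order asked, and still so for the second after the job is handed in, with the robot touching nothing.
It also fails if it takes over 51 s, if anything falls off the work surface, if the arm or the gripper's body presses on something with over 40 N, if the wrist force passes 120 N, or if a joint passes its speed limit or range.

## Working session

There is one attempt and no reset: what is moved stays moved. The work goes in short steps, Python scripts to look and compute and a tool call to move; the robot and the scene stay as the last step left them, time stands still between calls to the robot, and variables do not carry over. Pictures are saved under pics/ and viewed, at most 15 in all, crops included, and the job is handed in when it is done.

Besides the shell and the picture viewer there is one more tool, called after "Emit:" as name(argument=value, ...) on one line, values as JSON. jog_arm: Moves the arm, as the interface text tells. Its arguments: {"type":"object","properties":{"rows":{"type":"array","items":{"type":"array"}},"newtons":{"type":"number"}},"required":["rows"]}

```bash
ls; mkdir -p pics; cat > h.py <<'E'
import numpy as np, cv2
from cell import arm
from scipy.spatial.transform import Rotation as R
def cap(n):
    s=arm.observe(); d=arm.get_image(n)
    K=np.array([[d['fx'],0,d['cx']],[0,d['fy'],d['cy']],[0,0,1]])
    if 'mount' in d:
        T=np.eye(4);T[:3,:3]=R.from_rotvec(s['ee_rot']).as_matrix();T[:3,3]=s['position'];T=T@np.array(d['mount'])
    else:
        W=np.eye(4);W[:3,:3]=R.from_rotvec(np.ravel(d['rvec'])).as_matrix();W[:3,3]=np.ravel(d['tvec']);T=np.linalg.inv(W)
    v,u=np.mgrid[:400,:640];z=d['depth']
    P=np.stack([(u-d['cx'])/d['fx']*z,(v-d['cy'])/d['fy']*z,z],-1)@T[:3,:3].T+T[:3,3]
    P[z==0]=np.nan
    return d['img'],P,K,T
def save(n,im): cv2.imwrite('pics/'+n+'.png',im[:,:,::-1])
E
python3 - <<'E'
from h import *
print(arm.observe())
for n in ('scene','top'):
    im,P,K,T=cap(n);save(n+'0',im);np.savez(n+'0.npz',im=im,P=P,K=K,T=T);print(n,T.round(3))
E
```

```text
pics
{'clock': 0.0, 'joints': array([ 1.16640938,  0.4352447 ,  0.02494103,  1.5741158 , -0.0116332 ,
        1.13399386, -0.07511259]), 'dq': array([-3.69525055e-05, -6.63896089e-04, -1.35131822e-04, -1.25457727e-03,
       -1.27251389e-04,  6.03348795e-04,  3.96633906e-04]), 'joint_efforts': array([ 8.09691096e-05, -6.67850733e+01,  9.86046642e-01, -3.14458358e+01,
       -6.03293977e-02,  4.28279070e-02,  1.82366707e-04]), 'position': array([ 0.18558349, -0.59626198,  0.22592386]), 'ee_rot': array([-3.10434934e+00, -4.71906423e-01,  5.41393140e-04]), 'force': array([-0.31785272,  0.62806432, -0.21884425]), 'ft_torque': array([ 0.03104091,  0.06733186, -0.00500044]), 'gripper_force': 0.0, 'width': 1.0010571897876164}
scene [[-0.697 -0.568  0.438  0.067]
 [-0.717  0.539 -0.442  0.343]
 [ 0.015 -0.622 -0.783  0.997]
 [ 0.     0.     0.     1.   ]]
top [[ 0.028 -0.991  0.128  0.403]
 [-0.999 -0.031 -0.016 -0.134]
 [ 0.02  -0.127 -0.992  1.295]
 [ 0.     0.     0.     1.   ]]
```

View pics/scene0.png

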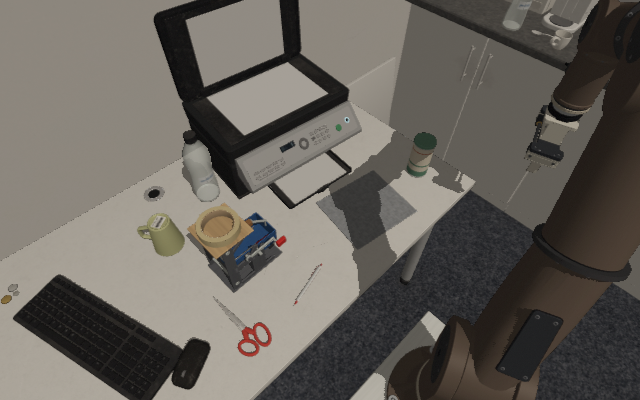

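View pics/top0.png

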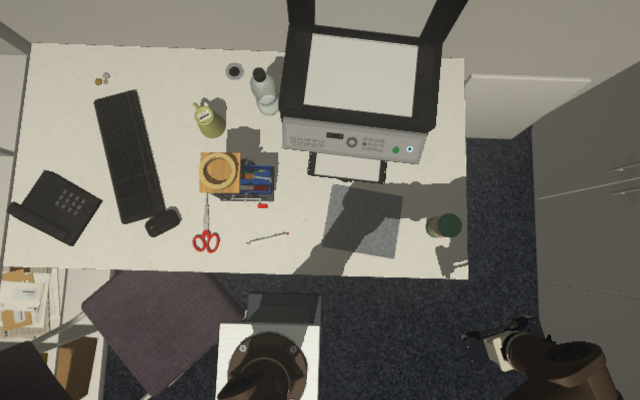

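The scene shows the stand at left centre, with the tape on its shelf and the red tab at (281,240). The mat is at (366,208) and the canister at (422,153). In the top view the shelf is at about (220,172), the red tab at (262,206), the caddy at (260,183) and the mat at (363,220). The stand opens to the right, which is -y in the world frame.

```bash
python3 - <<'E'
from h import *
t=np.load('top0.npz');im,P,K,T=t['im'],t['P'],t['K'],t['T']
s=np.load('scene0.npz')
def ray(T,K,u,v,z):
    d=T[:3,:3]@np.linalg.inv(K)@np.array([u,v,1.]);o=T[:3,3];return o+d*(z-o[2])/d[2]
a=cv2.resize(im[140:260,190:300],None,fx=5,fy=5,interpolation=cv2.INTER_CUBIC)
b=cv2.resize(s['im'][195:295,185:300],None,fx=5,fy=5,interpolation=cv2.INTER_CUBIC)
save('ctop',a);save('cscene',b)
hs=cv2.cvtColor(im,cv2.COLOR_RGB2HSV)
# shelf
m=((P[...,2]>.19)&(P[...,2]<.215)); m[:,:190]=0;m[:,300:]=0;m[:140]=0;m[230:]=0
m2=((P[...,2]>.19)&(P[...,2]<.24));m2[:,:190]=0;m2[:,300:]=0;m2[:140]=0;m2[230:]=0
n,l,st,c=cv2.connectedComponentsWithStats(m2.astype(np.uint8));i=1+st[1:,4].argmax()
q=(l==i)&m; vv,uu=np.nonzero(q)
W=np.array([ray(T,K,u,v,.202)[:2] for u,v in zip(uu,vv)],np.float32)
r=cv2.minAreaRect(W);print('shelf',r,cv2.boxPoints(r),st[i])
# red tabs in both views
for nm,d,box in(('top',t,(190,225,240,300)),('scene',s,(225,260,265,300))):
    h=cv2.cvtColor(d['im'],cv2.COLOR_RGB2HSV);k=((h[...,0]<8)|(h[...,0]>172))&(h[...,1]>140)&(h[...,2]>70)
    z=np.zeros_like(k);z[box[0]:box[1],box[2]:box[3]]=1;k&=z;v,u=np.nonzero(k)
    print(nm,len(u),u.mean(),v.mean(),np.nanmedian(d['P'][k],0),ray(d['T'],d['K'],u.mean(),v.mean(),.117), np.nanmin(d['P'][k],0),np.nanmax(d['P'][k],0))
# mat: 
x,y,z=[P[...,i] for i in range(3)]
g=(hs[...,1]<60)&(hs[...,2]<150)&(abs(z)<.015);g[:,:300]=0;g[:,420:]=0;g[:170]=0;g[265:]=0
g=cv2.morphologyEx(g.astype(np.uint8),cv2.MORPH_OPEN,np.ones((5,5)))
v,u=np.nonzero(g);print(u.min(),u.max(),v.min(),v.max())
save('mask',cv2.resize(np.dstack([g*255]*3)[150:280,280:440],None,fx=4,fy=4))
b=(hs[...,0]>100)&(hs[...,0]<125)&(hs[...,1]>120);b[:,:230]=0;b[:,290:]=0;b[:150]=0;b[225:]=0
v,u=np.nonzero(b);print('blue',u.min(),u.max(),v.min(),v.max(),np.nanmin(P[b],0),np.nanmax(P[b],0))
E
```

```text
shelf ((0.6001660823822021, 0.13751833140850067), (0.11441974341869354, 0.11261963099241257), 1.7833406925201416) [[0.5412315  0.19202049]
 [0.54473627 0.07945541]
 [0.65910065 0.08301617]
 [0.6555959  0.19558126]] [ 198  152   43   41 1652]
top 35 261.8857142857143 205.54285714285714 [0.51513691 0.02438392 0.12540535] [0.51685958 0.02569807 0.117     ] [0.51118111 0.0122345  0.12125131] [0.52094174 0.03671647 0.13180016]
scene 65 280.5692307692308 240.95384615384614 [0.51304266 0.02911644 0.12764566] [0.51843748 0.02576573 0.117     ] [0.50916305 0.01533191 0.11333701] [0.52109743 0.04075508 0.13283316]
306 419 181 264
blue 240 269 164 192 [0.55814815 0.00769993 0.05171939] [0.64605067 0.10399695 0.10878563]
```

View pics/ctop.png

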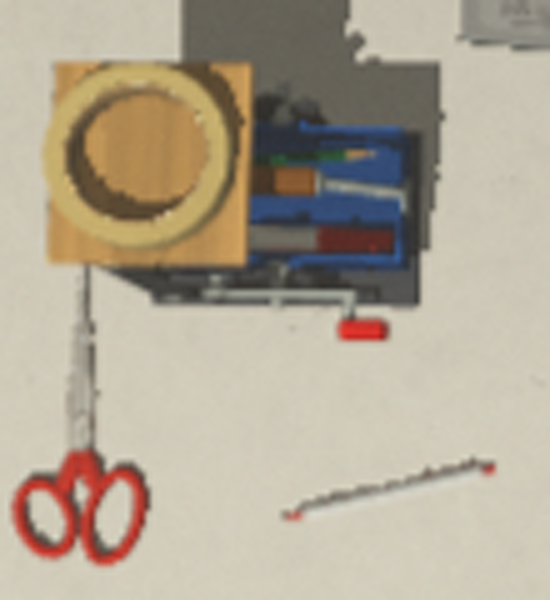

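View pics/cscene.png

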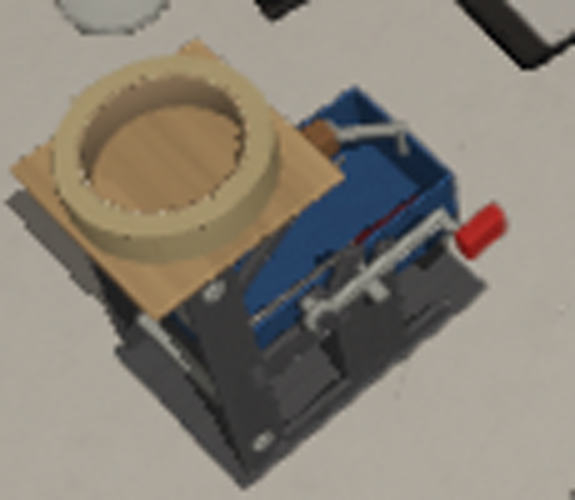

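The top crop shows the shelf's front edge at x≈250 px, the handgrip end at (317,180), the keeper arm along y≈295 and the red paddle at (363,330). The scene crop agrees: keeper closed and paddle free underneath. The stand yaw is about 1.8°, and the shelf fit predicts the paddle position to within 2 mm. Next I plan the keeper push from below with closed fingers.

```bash
cat >> h.py <<'E'
A=np.radians(1.8); X=np.array([-np.sin(A),np.cos(A),0]); Y=np.array([-np.cos(A),-np.sin(A),0]); O=np.array([.6017,.0822,0])
def w(x,y,z): return O+(x*X+y*Y)/1000+np.array([0,0,z/1000])
def orient(L):  # closing along stand y, leaning L deg
    a=-Y; z=np.array([0,0,-1.]); zz=R.from_rotvec(np.radians(L)*a).apply(z)
    yy=-Y   # tool y
    return R.from_matrix(np.column_stack([np.cross(yy,zz),yy,zz]))
def go(p,Rt,s=None):
    s=s or arm.observe(); Rc=R.from_rotvec(s['ee_rot'])
    return ((p-s['position'])*100).round(2).tolist(), np.degrees((Rt*Rc.inv()).as_rotvec()).round(1).tolist()
E
python3 - <<'E'
from h import *
print(go(w(-200,88,250),orient(60)),w(-200,88,250))
t=np.load('top0.npz');P=t['P'];q=P[205:245,425:465].reshape(-1,3);q=q[q[:,2]>.1];print('canister',np.median(q,0))
E
```

```text
([33.44, 47.59, 2.4], [52.2, -37.2, 67.2]) [ 0.52002557 -0.12046546  0.25      ]
canister [ 0.47371103 -0.52727639  0.14130485]
```

Emit:
jog_arm(rows=[[[0,4,6],[0,0,8],0],[[2,9,9],[0,0,17],0],[[5,15,10],[0,0,26],0],[[9,21,10],[10,-5,34],0],[[14,27,10],[18,-11,41],0],[[20,33,9],[26,-17,48],0],[[26,38,8],[33,-22,54],0],[[30,43,6],[40,-28,60],0]], newtons=20)

```text
clock: 1.1
position: [0.4341, -0.2226, 0.3026]
ee_rot: [-1.969, -1.573, -0.672]
force: [1.1, -0.1, 0.2]
width: 0.178
gripper_force: 0.0
```

```bash
python3 - <<'E'
from h import *
s=arm.observe();print(s['position'],s['joints'].round(2),s['clock'],go(w(-200,88,250),orient(60)))
E
```

```text
[ 0.43405596 -0.22258761  0.30261995] [ 1.    0.48 -0.35  1.57 -0.44  1.55  0.54] 1.1 ([8.6, 10.21, -5.26], [17.4, -6.7, 11.5])
```

Emit:
jog_arm(rows=[[[0,0,0],[0,0,0],0],[[0,0,0],[0,0,0],0]])

```text
clock: 1.35
position: [0.4324, -0.2237, 0.302]
ee_rot: [-1.974, -1.571, -0.666]
force: [0.0, -0.6, 0.4]
width: 0.007
gripper_force: 0.0
```

```bash
python3 - <<'E'
from h import *
s=arm.observe();print(s['position'],s['joints'].round(2),s['clock'],go(w(-120,88,84),orient(60)))
E
```

```text
[ 0.43236345 -0.22370143  0.3019505 ] [ 1.    0.48 -0.35  1.57 -0.44  1.55  0.54] 1.35 ([8.51, 18.32, -21.8], [17.6, -7.0, 11.6])
```

Emit:
jog_arm(rows=[[[2,4,-5],[4,-2,3],0],[[4,8,-9],[8,-3,5],0],[[6,12,-13],[12,-5,8],0],[[8,15,-17],[17,-6,11],0],[[8.5,18.3,-18],[17.6,-7,11.6],0],[[8.5,18.3,-18],[17.6,-7,11.6],0],[[8.5,18.3,-18],[17.6,-7,11.6],0],[[8.5,18.3,-18],[17.6,-7,11.6],0]])

```text
clock: 2.35
position: [0.5182, -0.0422, 0.123]
ee_rot: [-1.558, -1.606, -0.9]
force: [-0.2, -0.6, 0.1]
width: 0.005
gripper_force: 0.0
```

```bash
python3 - <<'E'
from h import *
s=arm.observe();print(s['position'],s['joints'].round(2),s['clock'],go(w(-60,88,82),orient(60)))
im,P,K,T=cap('wrist');save('w1',im)
t,_,_,_=cap('scene'); save('s1',np.vstack([im,t])[::1])
E
```

```text
[ 0.51815326 -0.04224972  0.12304064] [ 0.85  0.86 -0.51  1.72 -0.58  1.22  0.8 ] 2.35 ([-0.25, 6.17, -4.1], [0.1, 0.2, 0.2])
```

View pics/w1.png

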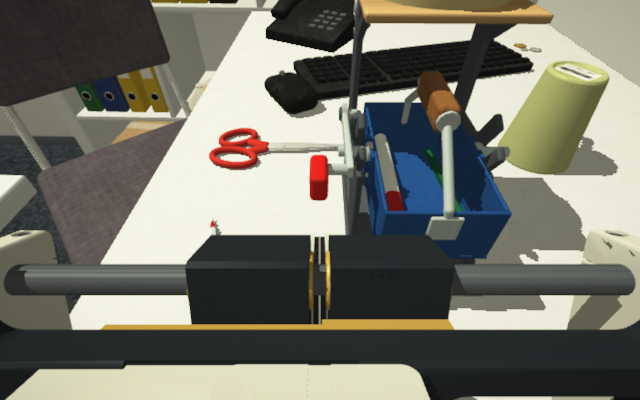

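The wrist view shows the paddle at (318,177) straight ahead of the closed fingers at (318,270), and the marker and pencil in the tub. I'll check the finger block size by depth.

```bash
python3 - <<'E'
from h import *
im,P,K,T=cap('wrist');s=arm.observe()
Rt=R.from_rotvec(s['ee_rot'])
for u,v in((195,240),(300,240),(340,240),(440,240),(250,300),(300,310),(318,240),(20,280),(318,185),(318,160),(345,110),(330,173)):
    print(u,v,Rt.inv().apply(P[v,u]-s['position']).round(3),'stand',((P[v,u]-O)@np.array([X,Y,[0,0,1]]).T).round(3))
print(K,np.linalg.inv(np.block([[Rt.as_matrix(),s['position'][:,None]],[np.zeros((1,3)),1]]))@T)
E
```

```text
195 240 [-0.052 -0.124  0.155] stand [-0.013  0.212  0.   ]
300 240 [ 0.037 -0.005 -0.076] stand [-0.168  0.092  0.193]
340 240 [ 0.036  0.006 -0.075] stand [-0.167  0.082  0.192]
440 240 [-0.017  0.087  0.064] stand [-0.074  0.     0.077]
250 300 [ 0.027 -0.016 -0.089] stand [-0.184  0.104  0.191]
300 310 [ 0.024 -0.004 -0.089] stand [-0.186  0.092  0.188]
318 240 [ 0.01  -0.    -0.006] stand [-0.121  0.088  0.134]
20 280 [ 0.028 -0.075 -0.082] stand [-0.178  0.163  0.188]
318 185 [ 0.027 -0.     0.047] stand [-0.067  0.088  0.123]
318 160 [ 0.041 -0.     0.061] stand [-0.047  0.088  0.127]
345 110 [0.074 0.022 0.131] stand [0.029 0.065 0.121]
330 173 [0.031 0.008 0.066] stand [-0.048  0.079  0.117]
[[329.83008168   0.         319.14243588]
 [  0.         329.83008168 203.95269973]
 [  0.           0.           1.        ]] [[ 6.74449099e-04 -9.66982942e-01 -2.54840214e-01  6.80991274e-02]
 [ 9.99999289e-01  4.01580392e-04  1.12277111e-03  3.06013959e-04]
 [-9.83361681e-04 -2.54840791e-01  9.66982525e-01 -1.57598824e-01]
 [ 0.00000000e+00  0.00000000e+00  0.00000000e+00  1.00000000e+00]]
```

Emit:
jog_arm(rows=[[[0,0,-3],[0,0,0],0],[[0,0,-4.2],[0,0,0],0],[[-0.1,2,-4.2],[0,0,0],0],[[-0.2,4,-4.2],[0,0,0],0],[[-0.2,6.1,-4.2],[0,0,0],0],[[-0.2,6.1,-4.2],[0,0,0],0],[[-0.2,6.1,-4.2],[0,0,0],0]])

```text
clock: 3.38
position: [0.5159, 0.0205, 0.0805]
ee_rot: [-1.554, -1.605, -0.899]
force: [0.8, -0.4, 0.3]
width: 0.007
gripper_force: 0.0
```

```bash
python3 - <<'E'
from h import *
s=arm.observe();print(s['position'],s['joints'].round(2),s['force'].round(1))
for p in((-60,97),(-58,112),(-50,139),(-38,160),(-27,176)):print(go(w(p[0],88,p[1]),orient(60))[0])
im,P,K,T=cap('wrist');save('w2',im)
E
```

```text
[0.51588289 0.02049944 0.0804914 ] [ 0.79  0.91 -0.54  1.81 -0.62  1.06  0.83] [ 0.8 -0.4  0.3]
[-0.03, -0.1, 1.65]
[-0.03, 0.1, 3.15]
[-0.06, 0.9, 5.85]
[-0.09, 2.1, 7.95]
[-0.13, 3.19, 9.55]
```

View pics/w2.png

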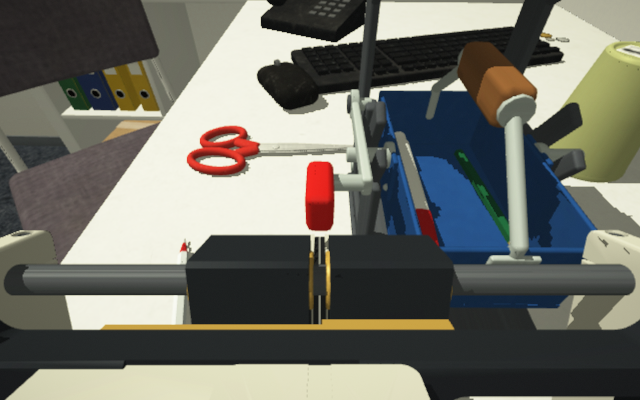

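The paddle at (319,195) sits just above the fingertips. I'll push it up along its arc.

Emit:
jog_arm(rows=[[[0,0,1.6],[0,0,0],0],[[0,0.1,3.1],[0,0,0],0],[[0,0.4,4.5],[0,0,0],0],[[-0.1,0.9,5.9],[0,0,0],0],[[-0.1,1.5,7.0],[0,0,0],0],[[-0.1,2.1,8.0],[0,0,0],0],[[-0.1,3.0,9.2],[0,0,0],0],[[-0.1,3.3,9.6],[0,0,0],0]])

```text
clock: 4.42
position: [0.5146, 0.0548, 0.1774]
ee_rot: [-1.552, -1.605, -0.9]
force: [0.2, -0.6, -2.0]
width: 0.002
gripper_force: 0.4
```

```bash
python3 - <<'E'
from h import *
def red(d,box):
    h=cv2.cvtColor(d[0],cv2.COLOR_RGB2HSV);k=((h[...,0]<8)|(h[...,0]>172))&(h[...,1]>140)&(h[...,2]>70)
    z=np.zeros_like(k);z[box[0]:box[1],box[2]:box[3]]=1;k&=z;v,u=np.nonzero(k);q=(d[1][k]-O)@np.array([X,Y,[0,0,1]]).T
    return len(u),u.mean(),v.mean(),np.nanmedian(q,0).round(3),np.nanmin(q,0).round(3),np.nanmax(q,0).round(3)
s=arm.observe();print(s['position'],s['force'],go(w(-27,88,176),orient(60)))
d=cap('wrist');print(red(d,(50,300,270,370)));save('w3',d[0])
E
```

```text
[0.51457069 0.05483735 0.1773758 ] [ 0.15556002 -0.55758619 -2.04036308] ([0.0, -0.24, -0.14], [-0.1, 0.1, -0.1])
(1024, np.float64(320.4521484375), np.float64(212.9951171875), array([-0.019,  0.087,  0.202]), array([-0.067,  0.081, -0.   ]), array([0.142, 0.1  , 0.244]))
```

View pics/w3.png

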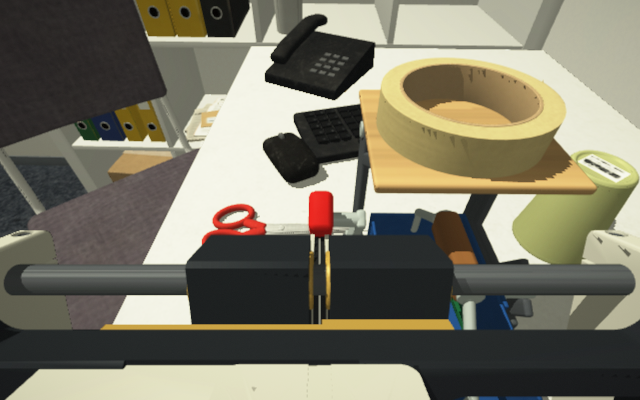

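The paddle is up, at (320,212), which puts the keeper near 1 rad. I'll nudge it slightly towards the stop and then back off forward.

Emit:
jog_arm(rows=[[[0,0.2,0.1],[0,0,0],0],[[0,0.4,0.2],[0,0,0],0],[[0,0.4,0.2],[0,0,0],0]])

```text
clock: 4.85
position: [0.5148, 0.0568, 0.1777]
ee_rot: [-1.556, -1.604, -0.899]
force: [-0.7, -4.6, -0.4]
width: 0.004
gripper_force: 1.9
```

Emit:
jog_arm(rows=[[[0,-1,-0.5],[0,0,0],0],[[0,-4,-1],[0,0,0],0],[[0,-8,0],[0,0,0],0.2],[[0,-12,2],[0,0,0],0.4],[[0,-14,4],[-5,0,0],0.45],[[0,-15,5],[-12,0,0],0.45],[[0,-15,6],[-20,0,0],0.45],[[0,-15,6],[-20,0,0],0.45]])

```text
clock: 5.85
position: [0.5157, -0.0905, 0.2411]
ee_rot: [-1.784, -1.841, -0.643]
force: [0.0, 0.3, 0.5]
width: 0.449
gripper_force: 0.0
```

```bash
python3 - <<'E'
from h import *
s=arm.observe();print(s['position'],s['joints'].round(2),s['force'].round(1))
M=np.array([X,Y,[0,0,1]]).T
d=cap('wrist');save('w4',d[0])
h=cv2.cvtColor(d[0],cv2.COLOR_RGB2HSV);q=(d[1]-O)@M
k=((h[...,0]<8)|(h[...,0]>172))&(h[...,1]>140)&(q[...,2]>.14);print('tab',k.sum(),np.nanmedian(q[k],0).round(3),np.nanmin(q[k],0).round(3),np.nanmax(q[k],0).round(3))
# grip: brown, z .13-.165
k=(h[...,0]<20)&(h[...,1]>90)&(q[...,2]>.125)&(q[...,2]<.165)&(abs(q[...,1])<.04)
print('grip',k.sum(),np.nanmedian(q[k],0).round(3),np.nanpercentile(q[k],[2,98],axis=0).round(3))
k=(abs(q[...,2]-.202)<.003)&(q[...,0]<.05);print('shelf',np.nanpercentile(q[k],[1,99],axis=0).round(3))
print(go(w(-15-6-70*.64,0,146-8+70*.77),orient(40)))
E
```

```text
[ 0.5157117  -0.09045842  0.24107851] [ 0.78  0.54 -0.46  1.65 -0.42  1.32  0.55] [0.  0.3 0.5]
tab 391 [-0.017  0.087  0.202] [-0.024  0.082  0.178] [-0.008  0.092  0.209]
grip 901 [-0.004  0.004  0.155] [[-0.029 -0.005  0.141]
 [ 0.025  0.009  0.157]]
shelf [[-0.021 -0.056  0.199]
 [ 0.047  0.091  0.205]]
([8.89, 10.8, -4.74], [-0.0, -0.4, -0.0])
```

View pics/w4.png

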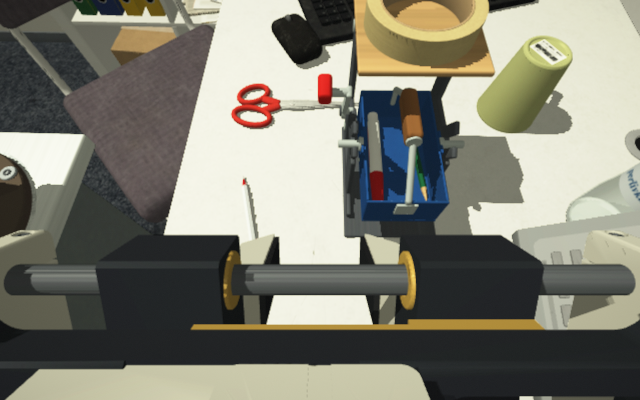

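The keeper is at its stop: paddle at (325,88), and the push reached 4.6 N. The handgrip at (412,113) and its surroundings are clear. Now to the pre-grasp.

```bash
python3 - <<'E'
from h import *
print(go(w(-64,1.5,203),orient(40)),go(w(-9,1.5,135),orient(40)))
E
```

```text
([8.73, 10.97, -3.63], [-0.0, -0.4, -0.0]) ([8.56, 16.47, -10.43], [-0.0, -0.4, -0.0])
```

Emit:
jog_arm(rows=[[[4,1,0],[0,0,0],0.45],[[8.7,3,0],[0,0,0],0.45],[[8.7,7,-1],[0,-0.4,0],0.45],[[8.7,11,-3.6],[0,-0.4,0],0.45],[[8.7,11,-3.6],[0,-0.4,0],0.45]])

```text
clock: 6.52
position: [0.5991, 0.021, 0.1994]
ee_rot: [-1.778, -1.835, -0.644]
force: [0.5, -0.2, 0.8]
width: 0.448
gripper_force: 0.0
```

```bash
python3 - <<'E'
from h import *
M=np.array([X,Y,[0,0,1]]).T
s=arm.observe();print(s['position'],s['joints'].round(2),s['force'].round(1),go(w(-9,1.5,135),orient(40)))
d=cap('wrist');save('w5',d[0]);h=cv2.cvtColor(d[0],cv2.COLOR_RGB2HSV);q=(d[1]-O)@M
k=(h[...,0]<20)&(h[...,1]>90)&(q[...,2]>.13)&(q[...,2]<.165)&(abs(q[...,1])<.04)
v,u=np.nonzero(k);print('grip',k.sum(),u.min(),u.max(),u.mean(),v.min(),v.max(),np.nanmedian(q[k],0).round(3),np.nanpercentile(q[k],[2,98],axis=0).round(3))
c=np.abs(q[...,2]-.156)<.003
for x0 in(-.025,-.02,-.015,-.01,0): 
    kk=k&c&(abs(q[...,0]-x0)<.003); print(x0,np.nanmean(q[kk][:,1]) if kk.any() else None)
E
```

```text
[0.59906445 0.02101202 0.19942604] [ 0.58  0.63 -0.49  1.61 -0.45  1.15  0.41] [ 0.5 -0.2  0.8] ([0.14, 5.21, -6.44], [-0.3, -0.5, -0.2])
grip 1516 313 335 324.05870712401054 157 231 [-0.004  0.001  0.155] [[-0.029 -0.006  0.152]
 [ 0.027  0.008  0.157]]
-0.025 0.0010264217599001482
-0.02 0.0012204306116576035
-0.015 0.0013126834109048865
-0.01 0.0011345204225083894
0 0.0009766659493295382
```

View pics/w5.png

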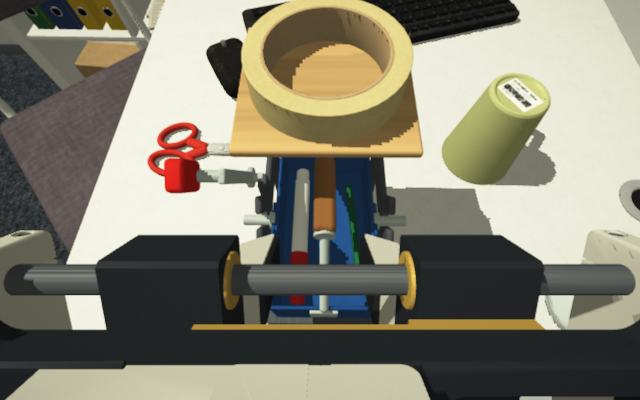

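The grip at (324,195) is centred between the fingers (y ≈ 1.2 mm in the stand frame). I'll advance and check the force before closing.

Emit:
jog_arm(rows=[[[0,1.3,-1.6],[-0.1,-0.2,0],0.45],[[0.1,2.6,-3.2],[-0.3,-0.5,-0.2],0.45],[[0.1,3.9,-4.8],[-0.3,-0.5,-0.2],0.45],[[0.1,4.6,-5.7],[-0.3,-0.5,-0.2],0.45],[[0.1,5.2,-6.4],[-0.3,-0.5,-0.2],0.45],[[0.1,5.2,-6.4],[-0.3,-0.5,-0.2],0.45]])

```text
clock: 7.32
position: [0.6026, 0.0696, 0.1381]
ee_rot: [-1.793, -1.844, -0.654]
force: [-0.5, -1.1, 0.4]
width: 0.452
gripper_force: 0.0
```

```bash
python3 - <<'E'
from h import *
s=arm.observe();print(s['position'],s['force'].round(1),go(w(-9,1.2,135),orient(40)))
d=cap('wrist');save('w6',d[0])
E
```

```text
[0.60261405 0.06955034 0.13808726] [-0.5 -1.1  0.4] ([-0.18, 0.36, -0.31], [0.2, 0.3, 0.3])
```

View pics/w6.png

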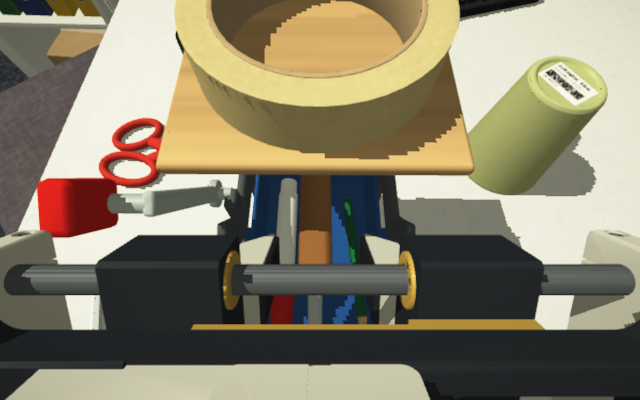

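The view is clean: paddle at (78,208) clear of the gripper, grip between the pads at (315,240), and no contact force. I'll finish centring, then close.

Emit:
jog_arm(rows=[[[-0.2,0.2,-0.2],[0,0,0],0.45],[[-0.2,0.3,-0.3],[0,0,0],0.3],[[-0.2,0.3,-0.3],[0,0,0],0.22],[[-0.2,0.3,-0.3],[0,0,0],0.18],[[-0.2,0.3,-0.3],[0,0,0],0.15],[[-0.2,0.3,-0.3],[0,0,0],0.1],[[-0.2,0.3,-0.3],[0,0,0],0.05],[[-0.2,0.3,-0.3],[0,0,0],0.0]], newtons=30)

```text
clock: 8.38
position: [0.6007, 0.0727, 0.1355]
ee_rot: [-1.793, -1.844, -0.654]
force: [-1.0, -1.5, 2.9]
width: 0.172
gripper_force: 30.0
```

Emit:
jog_arm(rows=[[[0,0,0],[0,0,0],0.0],[[0,0,0],[0,0,0],0.0],[[0,0,0],[0,0,0],0.0]], newtons=55)

```text
clock: 8.75
position: [0.6007, 0.0727, 0.1355]
ee_rot: [-1.793, -1.844, -0.654]
force: [-1.0, -1.4, 0.9]
width: 0.17
gripper_force: 55.0
```

```bash
python3 - <<'E'
from h import *
s=arm.observe();print(s['position'],s['force'].round(1),s['width'],s['gripper_force'],((s['position']-O)@np.array([X,Y,[0,0,1]]).T).round(4),s['joints'].round(2))
print('30mm up slot',(3*(-.5*X+[0,0,.866])).round(2),'fwd10cm',(-10*X).round(2))
E
```

```text
[0.60073055 0.07270094 0.13546177] [-1.  -1.4  0.9] 0.16987059986347142 54.999128580093384 [-0.0095  0.0013  0.1355] [ 0.51  0.68 -0.5   1.71 -0.47  0.96  0.42]
30mm up slot [ 0.05 -1.5   2.6 ] fwd10cm [  0.31 -10.    -0.  ]
```

Grip is firm: 15.6 mm wide at 55 N. Lifting along the slot.

Emit:
jog_arm(rows=[[[0,-0.12,0.2],[0,0,0],0],[[0,-0.3,0.5],[0,0,0],0],[[0,-0.5,0.87],[0,0,0],0],[[0,-0.5,0.87],[0,0,0],0]])

```text
clock: 9.25
position: [0.6008, 0.0675, 0.1444]
ee_rot: [-1.793, -1.845, -0.655]
force: [-0.1, 1.0, -2.1]
width: 0.172
gripper_force: 55.0
```

```bash
python3 - <<'E'
from h import *
s=arm.observe();print(s['position'],s['force'].round(1),s['ft_torque'].round(2),s['width'],((s['position']-O)@np.array([X,Y,[0,0,1]]).T).round(4))
E
```

```text
[0.60084185 0.06751455 0.14444721] [-0.1  1.  -2.1] [-1.   -0.04 -0.02] 0.1721176484273591 [-0.0147  0.0013  0.1444]
```

Emit:
jog_arm(rows=[[[0,-0.3,0.5],[0,0,0],0],[[0,-0.6,1.0],[0,0,0],0],[[0,-0.9,1.55],[0,0,0],0],[[0,-1.2,2.1],[0,0,0],0],[[0,-1.2,2.1],[0,0,0],0]])

```text
clock: 9.88
position: [0.6012, 0.0551, 0.1656]
ee_rot: [-1.794, -1.845, -0.655]
force: [0.2, -0.9, -4.9]
width: 0.173
gripper_force: 55.0
```

```bash
python3 - <<'E'
from h import *
s=arm.observe();print(s['position'],s['force'].round(1),s['ft_torque'].round(2),s['width'],((s['position']-O)@np.array([X,Y,[0,0,1]]).T).round(4))
d=cap('scene');save('s2',cv2.resize(d[0][170:300,170:360],None,fx=4,fy=4,interpolation=cv2.INTER_CUBIC))
E
```

```text
[0.60115114 0.05510358 0.16558758] [ 0.2 -0.9 -4.9] [-1.41 -0.07 -0.03] 0.17254174934465094 [-0.0271  0.0014  0.1656]
```

View pics/s2.png

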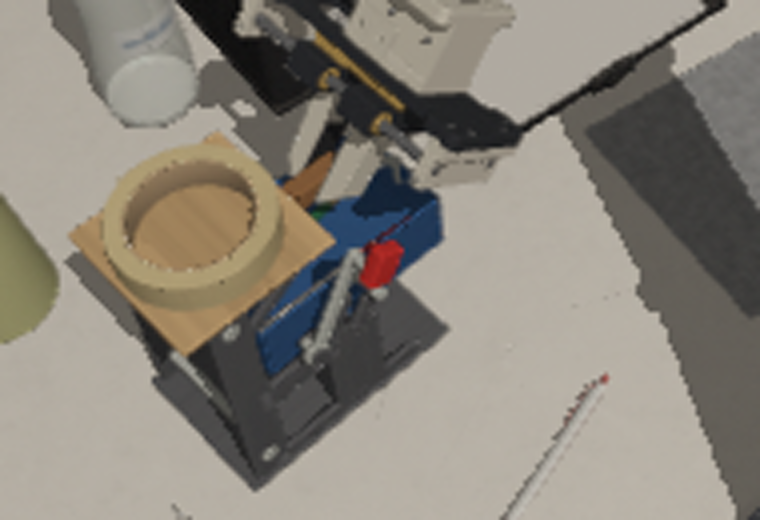

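The caddy is lifted level and free of the slots, and the keeper is still up. Drawing it straight forward.

Emit:
jog_arm(rows=[[[0,-0.8,0],[0,0,0],0],[[0.1,-2.2,0],[0,0,0],0],[[0.1,-4.2,0],[0,0,0],0],[[0.2,-6.5,0],[0,0,0],0],[[0.3,-9,0],[0,0,0],0],[[0.4,-11.5,0],[0,0,0],0],[[0.4,-13.3,0],[0,0,0],0],[[0.4,-14.2,0],[0,0,0],0]])

```text
clock: 10.92
position: [0.6048, -0.0879, 0.1649]
ee_rot: [-1.794, -1.844, -0.655]
force: [0.3, 0.9, -5.0]
width: 0.177
gripper_force: 55.0
```

```bash
python3 - <<'E'
from h import *
from scipy.spatial import ConvexHull
s=arm.observe();print(s['position'],s['force'].round(1),s['ft_torque'].round(2),s['width'])
t0=np.load('top0.npz');d=cap('top');np.savez('top1.npz',im=d[0],P=d[1])
T,K=d[3],d[2]
def ray(u,v,z):
    q=T[:3,:3]@np.linalg.inv(K)@np.array([u,v,1.]);o=T[:3,3];return o+q*(z-o[2])/q[2]
print([ray(*p,.004).round(3).tolist()for p in((332,186),(403,194),(394,257),(322,248))])
# clean combination: brighter of two images removes moving shadow
m=np.maximum(t0['im'],d[0])
save('mat',np.hstack([cv2.resize(x[165:275,290:430],None,fx=2.8,fy=2.8,interpolation=cv2.INTER_CUBIC) for x in(m,d[0])]))
g=cv2.cvtColor(m,cv2.COLOR_RGB2GRAY);print(g[180:262:6,320:410:6])
E
```

```text
[ 0.60480409 -0.08788745  0.16490124] [ 0.3  0.9 -5. ] [-1.42 -0.17  0.02] 0.1766737941772073
[[0.6, -0.188, 0.004], [0.581, -0.425, 0.004], [0.372, -0.396, 0.004], [0.395, -0.161, 0.004]]
[[197 197 198 197 148  72  73  81 142 194  51 196 198 199 196]
 [198 196 157 163 178 103 102 102 102 101  94  97  94  98  97]
 [197 197 118 125 123  69  63  62  65  68  80  95  97  96  95]
 [199 198 123 131  68  65  64  64  61 129  61  64  64  63  95]
 [197 198 123 124  66  65  64  65 103 133  65  64  61  63  94]
 [219 218 122 120  67  61  64  63 133 131  63  64  63  61  97]
 [218 179 124  98  66  65  65 119 131 132  60  63  60  64  94]
 [218 124 119  68  64  68  67 127 125 131  63 126 120 115 199]
 [200 130  72  69  69  68 123 129 131 136 124 113 123 158 200]
 [201  83  72  68  69  66 128 135 135 121 120 120 123 187 199]
 [202  71  69  70  66 122 132 130 132 122 119 123 124 200 200]
 [107  69  71  69  67 130 134 132 134 121 122 117 118 203 200]
 [108 104 105 106 218 212 179 133 128 133 121 119 118 204 200]
 [108 106 104 106 218 220 219 219 220 202 203 189 142 201 202]]
```

View pics/mat.png

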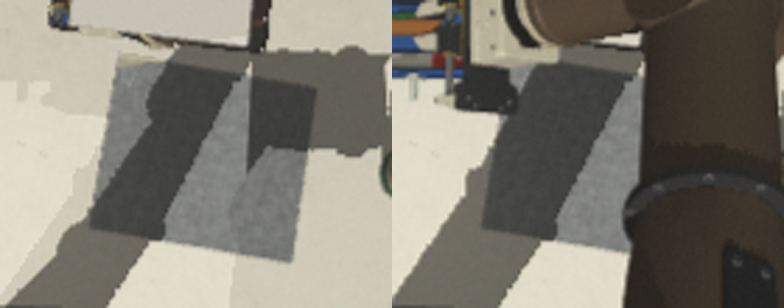

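The composite shows mat corners at about (118,52), (317,90), (292,263) and (90,227) in the left panel. I'll turn those into world coordinates and check that the caddy is level.

```bash
python3 - <<'E'
from h import *
s=arm.observe();d=cap('top');T,K=d[3],d[2]
def ray(u,v,z):
    q=T[:3,:3]@np.linalg.inv(K)@np.array([u,v,1.]);o=T[:3,3];return o+q*(z-o[2])/q[2]
C=np.array([ray((a+.5)/2.8-.5+290,(b+.5)/2.8-.5+165,.004) for a,b in((118,52),(317,90),(292,263),(90,227))])
print(C.round(3),np.linalg.norm(C-np.roll(C,-1,0),axis=1).round(3),C.mean(0))
c=C.mean(0); tgt=c-.0095*X; tgt[2]=.0845+.04
print('shift',go(tgt,orient(40)))
# caddy tilt from wrist: tub rim/blue points
d=cap('wrist');h=cv2.cvtColor(d[0],cv2.COLOR_RGB2HSV);org=s['position']+.0095*X-[0,0,.0805]
q=(d[1]-org)@np.array([X,Y,[0,0,1]]).T
b=(h[...,0]>100)&(h[...,0]<125)&(h[...,1]>120)&(abs(q[...,0])<.1)&(abs(q[...,1])<.06)
for lo in range(-80,80,16):
    k=b&(q[...,0]*1000>lo)&(q[...,0]*1000<lo+16)
    if k.sum()>15: print(lo,k.sum(),np.percentile(q[k][:,2],[2,98]).round(4),np.percentile(q[k][:,1],[2,98]).round(3))
E
```

```text
[[ 0.609 -0.188  0.004]
 [ 0.571 -0.425  0.004]
 [ 0.367 -0.396  0.004]
 [ 0.402 -0.16   0.004]] [0.241 0.206 0.239 0.209] [ 0.48746596 -0.29226737  0.004     ]
shift ([-11.7, -21.45, -4.04], [0.3, 0.4, 0.4])
-48 120 [0.0013 0.1089] [-0.015  0.013]
-32 575 [0.0014 0.1585] [-0.016  0.017]
0 42 [0.0478 0.0879] [-0.044  0.043]
16 526 [0.0027 0.0506] [-0.042  0.041]
32 1241 [0.0018 0.0505] [-0.041  0.04 ]
48 1203 [0.0019 0.0504] [-0.041  0.04 ]
64 3513 [0.0025 0.0503] [-0.04   0.038]
```

The caddy is level: its rim is at the same height within 0.3 mm along its length. The mat centre is (0.4875, -0.2923). Carrying it there.

Emit:
jog_arm(rows=[[[-0.8,-0.5,0],[0,0,0],0],[[-2.5,-1.8,0],[0,0,0],0],[[-4.6,-3.8,0],[0,0,0],0],[[-6.6,-6.2,0],[0,0,0],0],[[-8.4,-8.8,0],[0,0,0],0],[[-9.8,-11.5,0],[0,0,0],0],[[-10.8,-14.2,-0.3],[0,0,0],0],[[-11.3,-16.6,-1],[0,0,0],0]])

```text
clock: 12.08
position: [0.4913, -0.2545, 0.1549]
ee_rot: [-1.794, -1.845, -0.654]
force: [0.5, 0.3, -4.4]
width: 0.167
gripper_force: 55.0
```

Emit:
jog_arm(rows=[[[-0.2,-2,-0.9],[0,0,0],0],[[-0.3,-3.6,-1.8],[0,0,0],0],[[-0.4,-4.5,-2.6],[0,0,0],0],[[-0.4,-4.8,-3],[0,0,0],0],[[-0.4,-4.8,-3],[0,0,0],0]])

```text
clock: 12.7
position: [0.4879, -0.2995, 0.1249]
ee_rot: [-1.791, -1.844, -0.655]
force: [0.3, 0.1, -5.2]
width: 0.174
gripper_force: 55.0
```

```bash
python3 - <<'E'
from h import *
s=arm.observe();print(s['position'],s['joints'].round(2),s['force'].round(1),s['ft_torque'].round(2),s['width'],s['clock'])
c=np.array([.4875,-.2923,0]); tgt=c-.0095*X; tgt[2]=.0845
print('shift',go(tgt,orient(40)))
d=cap('wrist');h=cv2.cvtColor(d[0],cv2.COLOR_RGB2HSV);org=s['position']+.0095*X-[0,0,.0805]
q=(d[1]-org)@np.array([X,Y,[0,0,1]]).T
b=(h[...,0]>100)&(h[...,0]<125)&(h[...,1]>120)&(abs(q[...,0])<.1)&(abs(q[...,1])<.06)
for lo in (16,32,48,64):
    k=b&(q[...,0]*1000>lo)&(q[...,0]*1000<lo+16)
    if k.sum()>15: print(lo,k.sum(),np.percentile(q[k][:,2],[2,98]).round(4))
E
```

```text
[ 0.48786492 -0.29953633  0.12491081] [ 0.96  0.8  -0.36  1.44 -0.28  1.4   0.79] [ 0.3  0.1 -5.2] [-1.43 -0.17  0.02] 0.17364018241318013 12.7
shift ([-0.01, -0.23, -4.04], [0.2, 0.4, 0.3])
16 616 [0.0021 0.0506]
32 1244 [0.0018 0.0504]
48 1205 [0.002  0.0503]
64 3355 [0.0025 0.0503]
```

Centred and level. Lowering gently.

Emit:
jog_arm(rows=[[[0,-0.2,-0.7],[0.2,0.4,0.3],0],[[0,-0.2,-1.6],[0.2,0.4,0.3],0],[[0,-0.2,-2.5],[0.2,0.4,0.3],0],[[0,-0.2,-3.2],[0.2,0.4,0.3],0],[[0,-0.2,-3.5],[0.2,0.4,0.3],0],[[0,-0.2,-3.7],[0.2,0.4,0.3],0],[[0,-0.2,-3.8],[0.2,0.4,0.3],0],[[0,-0.2,-3.9],[0.2,0.4,0.3],0]])

```text
clock: 13.75
position: [0.4878, -0.3023, 0.0863]
ee_rot: [-1.785, -1.842, -0.648]
force: [0.2, -0.4, -4.6]
width: 0.174
gripper_force: 55.0
```

Emit:
jog_arm(rows=[[[0,0,-0.05],[0,0,0],0],[[0,0,-0.1],[0,0,0],0],[[0,0,-0.1],[0,0,0],0]])

```text
clock: 14.12
position: [0.4878, -0.3022, 0.0853]
ee_rot: [-1.785, -1.842, -0.648]
force: [-0.4, 0.2, -2.5]
width: 0.168
gripper_force: 55.0
```

Emit:
jog_arm(rows=[[[0,0,-0.05],[0,0,0],0],[[0,0,-0.08],[0,0,0],0],[[0,0,-0.08],[0,0,0],0]])

```text
clock: 14.5
position: [0.4877, -0.3018, 0.0851]
ee_rot: [-1.784, -1.842, -0.649]
force: [-3.3, 0.9, 5.0]
width: 0.171
gripper_force: 55.0
```

It is resting on the mat. Releasing softly.

Emit:
jog_arm(rows=[[[0,0,0.03],[0,0,0],0.1],[[0,0,0.04],[0,0,0],0.1],[[0,0,0.04],[0,0,0],0.18]], newtons=5)

```text
clock: 14.88
position: [0.488, -0.3025, 0.0846]
ee_rot: [-1.786, -1.842, -0.648]
force: [-0.1, -0.3, 0.9]
width: 0.181
gripper_force: 0.0
```

Emit:
jog_arm(rows=[[[0,0,0],[0,0,0],0.22],[[0,0,0],[0,0,0],0.28],[[0,0,0],[0,0,0],0.36],[[0,0,0],[0,0,0],0.45],[[0,0,0],[0,0,0],0.45],[[0,0,0],[0,0,0],0.45]])

```text
clock: 15.62
position: [0.4877, -0.3023, 0.0847]
ee_rot: [-1.785, -1.842, -0.648]
force: [0.4, -0.9, 0.0]
width: 0.446
gripper_force: 0.0
```

Emit:
jog_arm(rows=[[[0,-0.6,0.8],[0,0,0],0.45],[[0,-1.9,2.3],[0,0,0],0.45],[[0,-3.5,4.2],[0,0,0],0.45],[[0,-5.4,6.5],[0,0,0],0.45],[[0,-7,9],[0,0,0],0.45],[[-1,-8,12],[0,0,0],0.45],[[-3,-8,16],[0,0,0],0.45],[[-5,-8,18],[0,0,0],0.45]])

```text
clock: 16.62
position: [0.4374, -0.3828, 0.267]
ee_rot: [-1.787, -1.844, -0.649]
force: [-0.1, 0.1, 0.4]
width: 0.449
gripper_force: 0.0
```

```bash
python3 - <<'E'
from h import *
s=arm.observe();print(s['position'],s['force'].round(1),s['clock'])
a=cap('wrist')[0];b=cap('scene')[0]
save('fin',np.hstack([cv2.resize(a,(400,250)),b[50:300,130:530]]))
E
```

```text
[ 0.43743061 -0.38283777  0.2670476 ] [-0.1  0.1  0.4] 16.625
```

View pics/fin.png

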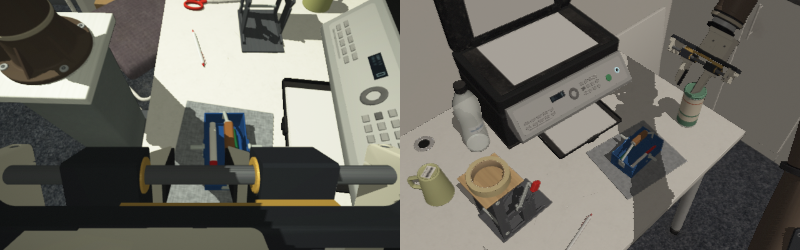

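The caddy stands upright on the mat at (635,145) with its contents, the keeper is up, and the tape and canister are in place. The robot touches nothing.

```bash
python3 -c "
from h import *
print(arm.sign_off())"
```

```text
the job is handed in; nothing more can be done
None
```

The job is handed in after about 17 s of the 51 s allowed: the keeper is swung up to its stop, and the blue caddy stands upright in the middle of the felt mat with the marker and pencil inside; I saw nothing else disturbed.

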